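Turn a gourd on the dividing table to its index button

TASK

Turn the gourd to its next burning position: with closed fingers or a fingertip, gently push the upright post of the dividing table's lever round until the lever's pointer stands over the middle of the large button on the scale, not one of the small ones. Only push, without flicking, pinching or forcing the lever; do not touch the gourd on the platter, and leave the things standing beside the table where they are.

Things in the scene. Friction and masses are not known exactly. Their poses are not given: they have to be found in the camera images.
- dividing_base: round aluminium plate, 260 mm diameter, 12 mm thick, fixed to the worktop, with engraved ticks (every 5 degrees, longer every 15) on the half nearest the robot. Origin: centre of its underside, on the turning axis; z up; its own -x axis points to the middle of the scale
- platter (a joint): turn of the plywood platter (140 mm diameter, top cork pad 25.5 mm above the worktop) and its lever about the vertical axis through the base's centre, rad; 0 = lever along the base's own -x axis, grows counter-clockwise seen from above, stops at +-1.4. It turns stiffly (0.2 N m of friction, about 2.5 N at the post) and stays where it is left
- post_top (a point): centre of the top of the lever's upright black round post: 12 mm diameter, 88 mm from the turning axis, top 75 mm above the worktop, foot (27 mm up) on the flat steel lever, 14 mm wide, whose top is 22 mm up. It is the part to push
- pointer_tip (a point): outer end of the pointer, a steel blade 4 mm wide at the lever's end, 112 mm from the turning axis, 20 mm above the worktop, in line with the post; it passes 3.7 mm above the buttons
- large_button: the only large flat round steel button on the scale: 22 mm diameter, 3 mm high (top 15 mm above the worktop), fixed in the base 112 mm from the turning axis, at -60, -30, 30 or 60 degrees from the middle of the scale; the other three places have small buttons of the same metal, 8 mm diameter. Origin: centre of its underside
- gourd: squat round dried gourd, 61 mm diameter, 48 mm high, loose on the middle of the platter between three rubber stubs (stubs to 36 mm above the worktop, gourd to 74 mm). Origin: centre of its underside; turns with the platter
- pear_gourd: pear-shaped dried gourd, 52 mm diameter, 75 mm high, loose beside the base to the left; origin centre of underside. Leave it alone
- eraser: pink eraser 20x44x12 mm, loose, lying beside the base to the right; origin centre of underside. Leave it alone
- paint_bottle: purple paint bottle with a tan cap, 38 mm diameter, 105 mm high, loose behind the base to the right; origin centre of underside. Leave it alone
Not all that is in view belongs to the job. What is shaped like the gourd but green or red is not meant.

How it is judged (in metres and radians):
At the end, for the whole second after the job is handed in: The pointer's tip stands within 6 mm (seen from above) of the centre of the large button and the platter is at rest; the gourd still sits upright in the middle of the platter (within 15 mm); the things beside the table are within 20 mm of where they were (horizontal distance between pointer_tip and large_button below 0.006 m and velocity of joint platter between -0.02 and 0.02 rad/s and horizontal distance between gourd and dividing_base below 0.015 m and height (world z) of gourd between 0.018 and 0.032 m and angle between gourd's own z axis and vertical below 0.2 rad and distance of each of pear_gourd, eraser, paint_bottle from where it was at the start of the episode below 0.02 m); the robot touches nothing.
It fails at once if the gourd on the platter is touched by the robot (contact force between any of the fingers, the arm and gourd above 0.5 N).
It fails at once if the gourd on the platter is lifted, tipped or knocked out of the middle (height (world z) of gourd above 0.04 m or angle between gourd's own z axis and vertical above 0.35 rad or horizontal distance between gourd and dividing_base above 0.02 m).
It fails at once if the lever is flicked (platter faster than 2.5 rad/s) (velocity of joint platter above 2.5 rad/s or velocity of joint platter below -2.5 rad/s).
It fails at once if the lever is pinched or forced (more than 20 N on the platter and lever) (contact force between any of the fingers, the arm and platter above 20 N).
It fails at once if a thing standing beside the table is moved more than 20 mm or lifted (distance of any of pear_gourd, eraser, paint_bottle from where it was at the start of the episode above 0.02 m).
It also fails if it takes over 35 s, if anything falls off the work surface, if the arm or the gripper's body presses on something with over 40 N, if the wrist force passes 120 N, or if a joint passes its speed limit or range.

ROBOT

A 6-joint arm with a two-finger parallel gripper is mounted at the origin on a cart in front of the work surface, level with it; the furniture and walls round the work are solid. World frame = base frame: x ahead of the robot, y to its left, z up, the work surface at z = 0. Lengths are in mm, angles in degrees, forces in N, time in s.
With the tool pointing down it reaches from about 350 to 850 mm from the base axis. Payload 8.1 kg.
Tool frame: the origin (TCP) lies midway between the tips of the shut fingers; the grasp point (between the pads) lies 19 mm behind it; y points along the fingers, x is the direction in which the jaws open and shut, and the axes are right-handed (so a half turn about y gives the same grasp; the last joint's range is limited). The gripper opens to 85 mm and grips with 20 to 120 N. Pads are 22 mm wide; open, the fingers measure 114 mm over their backs; the gripper's body (76 mm by 85 mm) begins 54 mm behind the grasp point. The pads swing forward as they close: fully open they stand 13 mm farther back than shut.
Start: joints at [-68.377, 7.471, 85.268, -0, 87.261, -4.893], TCP at [267.893, -536.879, 231.292] pointing down, gripper open.
Joint ranges: [-169.43, 169.43], [-51.17, 129.36], [1.28, 143.12], [-76.62, 256.62], [0, 156.53], [-152.29, 152.29]. Speed limits (degrees/s): [136.94, 136.94, 159.86, 180, 180, 180].

INTERFACE

Orientations are given as [roll, pitch, yaw] about the fixed x, y, z axes, in that order (R = Rz(yaw) Ry(pitch) Rx(roll)).
In Python, from bench import r gives the robot as it stands.
- The arm moves only by the tool move_arm, never from a script. Its arguments are lists of equal length, an entry for each row: "linear": the shift along the tool's x, y, z normalised to -1 to 1, where 1 is 300 mm, a list of three; "twist": the turn, a rotation vector about the tool's x, y, z normalised to -1 to 1, where 1 is pi/2 rad, a list of three; "hand": the opening, from -1 (shut) to 1 (fully open). A call has 1 to 12 rows; each row is the pose to reach, as a shift and turn from the pose measured when the call began, along the tool's axes at that moment; what a row does not reach only later rows make up. A row lasts 1/12 s, in which the tool goes at most 41.7 mm and 7.16 degrees, less where a joint would pass 70% of its speed; a pose out of reach is approached as far as the arm can. A call with a number of a shift or a turn outside -1 to 1 is refused whole. A call with a gripper value outside its range is refused whole. The fingers move at their own pace and stop on an object; "force" is the grip in N (left out, the last holds). Time passes only in rows, so rows that repeat a pose let the fingers close. It gives the time, the measured TCP pose, the force and the opening at its end, in the units of the state.
- r.sense(): the state, without advancing time (a new reading comes with each control period).
- r.snapshot(name): name is "scene" or "top" or "wrist"; returns a dict with "frame" (480x640x3 uint8, red, green, blue), "range_z" (480x640 float32, mm along the optical axis (not along the pixel's ray), 0 where there is no reading), "intrinsics" (3x3 intrinsics, pixels), "R" (3x3) and "t" (3): a world point X has camera coordinates R X + t; the wrist camera has in their place "hand_eye" (4x4, takes a point from camera to tool coordinates, whose origin is the TCP and whose axes are the tool frame's). Camera axes: x right, y down, z forward; pixel columns grow to the right and rows downward; lengths in mm; the calibration is good to about 2 mm. A picture is of the moment at which its call begins: read the wrist's pose just before it.
- r.hand_in(): hands the job in, once; it reports no verdict.
The state is a dict: "time": time; "joint_pos": joint angles; "qd": joint speeds; "joint_efforts": joint torques, N m; "tool_pos": TCP position; "tcp_rot": TCP orientation; "ft_force": force on the tool from outside, world axes, zero at the start; "wrist_torque": the same for the moment, N m; "finger_gap": finger opening in mm.
Only numpy, scipy, OpenCV 4.12 (cv2) and the standard library are available. Lean on these libraries where they do the work, as an engineer would, in place of code of your own. Each camera call takes 0.05 s, during which the arm holds its last target. There are 200 camera calls.

## Working session

There is one attempt and no reset: what is moved stays moved. The work goes in short steps, Python scripts to look and compute and a tool call to move; the robot and the scene stay as the last step left them, time stands still between calls to the robot, and variables do not carry over. Pictures are saved under pics/ and viewed, on a budget of 10 in all, crops included, one or two more only if the job needs it, and the job is handed in when it is done.

Besides the shell and the picture viewer there is one more tool, called after "Emit:" as name(argument=value, ...), one argument or row to a line, values as JSON. move_arm: Moves the arm, as the interface text tells. Scaled input: -1 to 1 covers 300 mm each way for a shift and pi/2 rad each way for a turn. Its arguments: {"type":"object","properties":{"linear":{"type":"array","items":{"type":"array","items":{"type":"number","minimum":-1,"maximum":1}}},"twist":{"type":"array","items":{"type":"array","items":{"type":"number","minimum":-1,"maximum":1}}},"hand":{"type":"array","items":{"type":"number"}},"force":{"type":"number"}},"required":["linear","twist","hand"]}

```bash
mkdir -p pics; python3 - <<'E'
from bench import r
import cv2,pickle
s=r.sense();print(s)
d={}
for n in("top","scene"):
    d[n]=r.snapshot(n);cv2.imwrite(f"pics/{n}0.png",d[n]["frame"][:,:,::-1]);print(n,d[n]["intrinsics"],d[n]["R"],d[n]["t"])
pickle.dump(d,open("d0.pkl","wb"))
E
```

```text
{'time': 0.0, 'joint_pos': array([-6.83785970e+01,  7.51593766e+00,  8.53295571e+01,  1.15258388e-04,
        8.72602745e+01, -4.89480581e+00]), 'qd': array([-0.02301589,  0.02835461, -0.02298287, -0.02106901,  0.0215948 ,
        0.01923368]), 'joint_efforts': array([-4.23567553e-04, -5.69385481e+01, -5.00561678e+01, -2.22057529e-04,
        1.44871409e-02,  1.40848417e-05]), 'tool_pos': array([ 267.67362648, -536.37499287,  230.23310816]), 'tcp_rot': array([-89.99086037,   0.10537362, -63.48378841]), 'ft_force': array([-0.22194625, -0.32290345, -0.04527278]), 'wrist_torque': array([ 0.01477574,  0.0058268 , -0.0050482 ]), 'finger_gap': 85.48925379079772}
top [[549.76822935   0.         313.13065778]
 [  0.         549.76822935 233.73349926]
 [  0.           0.           1.        ]] [[ 0.02322346 -0.99971256  0.00595502]
 [-0.99176345 -0.02378848 -0.12585452]
 [ 0.12596001 -0.00298319 -0.99203083]] [105.33958495 591.51039478 839.92660496]
scene [[496.53345994   0.         318.4070547 ]
 [  0.         496.53345994 240.01552079]
 [  0.           0.           1.        ]] [[ 0.84221072 -0.53883133 -0.01849078]
 [-0.41070009 -0.61896311 -0.66948496]
 [ 0.34929436  0.57144157 -0.74259544]] [-428.5240345   363.1622328   648.58392065]
```

View pics/top0.png

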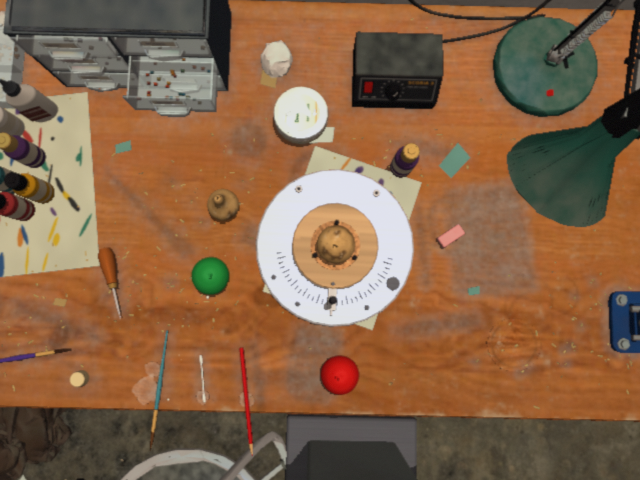

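View pics/scene0.png

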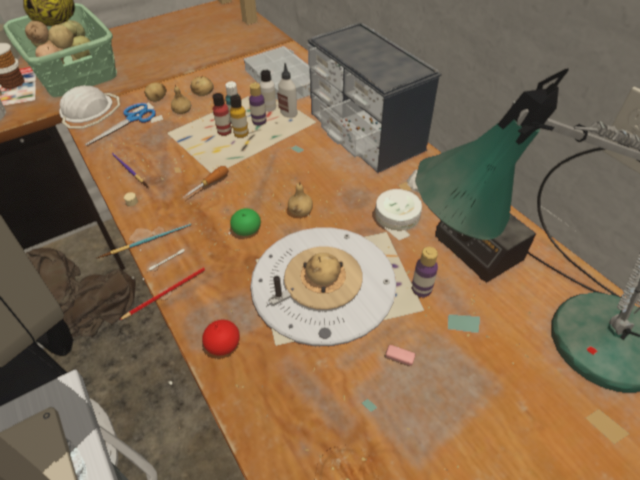

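The top view shows the base disk centred near (335,247) and the post top near (332,299). The large button is at (393,284), with small buttons at (274,277), (297,304) and (367,308). The lever must therefore go about 60° counter-clockwise, towards the robot's right.

```bash
cat > h.py <<'E'
import numpy as np,cv2
def ray(s,uv,z):
    d=s["R"].T@np.linalg.inv(s["intrinsics"])@[uv[0],uv[1],1]; c=-s["R"].T@s["t"]
    return (c+d*(z-c[2])/d[2])[:2]
def blobs(m,box):
    k=np.zeros_like(m);x0,y0,x1,y1=box;k[y0:y1,x0:x1]=m[y0:y1,x0:x1]
    n,_,st,ce=cv2.connectedComponentsWithStats(k.astype(np.uint8))
    return [(ce[i].round(1),st[i]) for i in range(1,n)]
def disk(s):
    f=s["frame"].astype(int)
    m=((f.min(2)>170)&(f.max(2)-f.min(2)<45)).astype(np.uint8)
    c=max(cv2.findContours(m,cv2.RETR_EXTERNAL,cv2.CHAIN_APPROX_NONE)[0],key=cv2.contourArea)
    h=cv2.convexHull(c)[:,0]
    P=np.array([ray(s,p,12) for p in h]); 
    A=np.c_[2*P,np.ones(len(P))]; x=np.linalg.lstsq(A,(P**2).sum(1),rcond=None)[0]
    return x[:2],np.sqrt(x[2]+x[:2]@x[:2])
E
python3 - <<'E'
import pickle;from h import *
d=pickle.load(open("d0.pkl","rb"))
B={"top":[(378,272,406,297),(322,285,344,315)],"scene":[(314,324,336,342),(268,270,292,306)]}
for n,s in d.items():
    print(n,"disk",disk(s)); f=s["frame"].astype(int)
    for c,st in blobs((f.max(2)<150),B[n][0]):
        if st[4]>15:print(" button",c,st,ray(s,c,15))
    for c,st in blobs((f.max(2)<70),B[n][1]):
        if st[4]>5:print(" post",c,st,ray(s,c,75))
s=d["top"];cv2.imwrite("pics/crop.png",cv2.resize(s["frame"][265:325,300:410,::-1],None,fx=7,fy=7,interpolation=2))
E
```

```text
top disk (array([573.40221667,  83.6452202 ]), np.float64(127.29003377204864))
 button [392.5 283.1] [387 277  12  14 127] [514.21778808 -11.09889794]
 post [332.1 300. ] [329 297   8   7  41] [484.35953404  88.55033743]
scene disk (array([571.28581355,  80.3613995 ]), np.float64(127.07802380745429))
 button [324.4 332.9] [319 328  12  11 107] [512.02558692 -13.59698666]
 post [277.2 286.6] [275 277   6  19  83] [475.83034576  68.85403123]
```

View pics/crop.png

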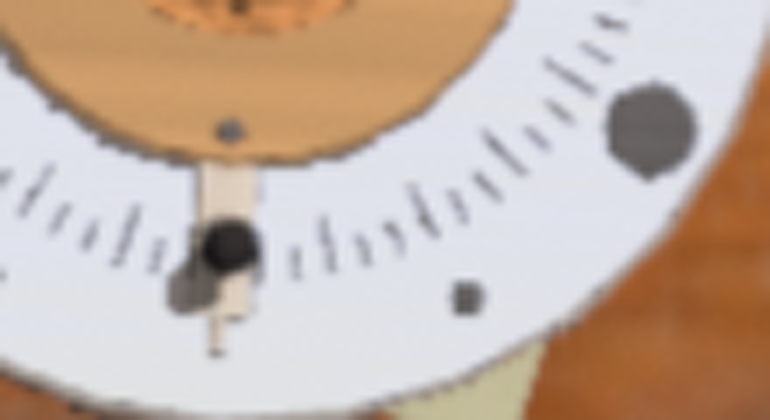

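Emit:
move_arm(
  linear=[
    [-0.85,0,0.79],
    [-0.85,0,0.79],
    [-0.85,0,0.79],
    [-0.85,0,0.79],
    [-0.85,0,0.79],
    [-0.85,0,0.79],
    [-0.85,0,0.79],
    [-0.85,0,0.79],
    [-0.85,0,0.79],
    [-0.85,0,0.79],
    [-0.85,0,0.79],
    [-0.85,0,0.79],
  ],
  twist=[
    [0,0,0],
    [0,0,0],
    [0,0,0],
    [0,0,0],
    [0,0,0],
    [0,0,0],
    [0,0,0],
    [0,0,0],
    [0,0,0],
    [0,0,0],
    [0,0,0],
    [0,0,0],
  ],
  hand=[-1,-1,-1,-1,-1,-1,-1,-1,-1,-1,-1,-1],
  force=20,
)

```text
time: 1.1
tool_pos: [365.7, -203.0, 230.6]
tcp_rot: [-90.0, 0.1, -63.5]
ft_force: [0.4, 0.2, 0.1]
finger_gap: -0.1
```

Emit:
move_arm(
  linear=[
    [-0.85,0.2,0.79],
    [-0.85,0.2,0.79],
    [-0.85,0.2,0.79],
    [-0.85,0.2,0.79],
    [-0.85,0.2,0.79],
    [-0.85,0.2,0.79],
    [-0.85,0.2,0.79],
    [-0.85,0.2,0.79],
    [-0.85,0.2,0.79],
    [-0.85,0.2,0.79],
    [-0.85,0.2,0.79],
    [-0.85,0.2,0.79],
  ],
  twist=[
    [0,0,0],
    [0,0,0],
    [0,0,0],
    [0,0,0],
    [0,0,0],
    [0,0,0],
    [0,0,0],
    [0,0,0],
    [0,0,0],
    [0,0,0],
    [0,0,0],
    [0,0,0],
  ],
  hand=[-1,-1,-1,-1,-1,-1,-1,-1,-1,-1,-1,-1],
)

```text
time: 2.1
tool_pos: [464.1, 129.6, 170.7]
tcp_rot: [-90.1, 0.1, -63.6]
ft_force: [-1.1, -0.1, 0.0]
finger_gap: 0.3
```

Emit:
move_arm(
  linear=[
    [0,0.2,0],
    [0,0.3,0],
    [0,0.36,0],
    [0,0.4,0],
    [0,0.42,0],
    [0,0.42,0],
    [0,0.42,0],
  ],
  twist=[
    [0,0,0],
    [0,0,0],
    [0,0,0],
    [0,0,0],
    [0,0,0],
    [0,0,0],
    [0,0,0],
  ],
  hand=[-1,-1,-1,-1,-1,-1,-1],
)

```text
time: 2.68
tool_pos: [465.3, 129.3, 46.4]
tcp_rot: [-90.0, 0.0, -63.6]
ft_force: [-0.0, -0.0, 0.2]
finger_gap: 0.1
```

```bash
python3 - <<'E'
from bench import r
import cv2
s=r.sense();print(s["tool_pos"],s["tcp_rot"])
for n in["top","wrist"]:
    f=r.snapshot(n)["frame"][:,:,::-1]
    cv2.imwrite(f"pics/{n}1.png",cv2.resize(f[160:340,240:430],None,fx=3,fy=3) if n=="top" else f)
E
```

```text
[465.2845664  129.2547702   46.39903173] [-8.99543206e+01  2.59246910e-02 -6.36097508e+01]
```

View pics/wrist1.png

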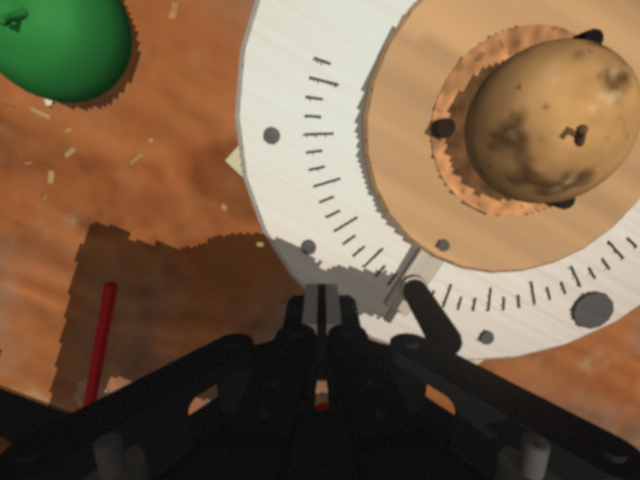

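The wrist view shows the shut fingertip at about (320,290) and the post at about (412,285), with free space between them. The gourd is well clear. Next I compute the arc waypoints.

```bash
cat > plan.py <<'E'
import sys,numpy as np
from bench import r
from scipy.spatial.transform import Rotation as Ro
C=np.array([573.4,83.6])
def plan(angs,D,z):
    s=r.sense();R=Ro.from_euler("xyz",s["tcp_rot"],degrees=True).as_matrix();p=s["tool_pos"]
    n=R[:2,0]
    for a,d in zip(angs,D):
        q=C+88*np.array([np.cos(np.radians(a)),np.sin(np.radians(a))])-n*d
        print(a,d,((R.T@(np.r_[q,z]-p))/300).round(3).tolist())
E
python3 -c "
from plan import *
plan([177,177,177,177,180,183,186,189,192,195,198,201],[40,34,28,24]+[20]*8,54)"
```

```text
177 40 [0.02, -0.023, -0.003]
177 34 [0.04, -0.023, -0.003]
177 28 [0.06, -0.023, -0.003]
177 24 [0.073, -0.023, -0.003]
180 20 [0.1, -0.023, -0.01]
183 20 [0.114, -0.023, -0.016]
186 20 [0.128, -0.023, -0.022]
189 20 [0.143, -0.023, -0.027]
192 20 [0.158, -0.023, -0.031]
195 20 [0.172, -0.023, -0.035]
198 20 [0.188, -0.023, -0.037]
201 20 [0.203, -0.023, -0.039]
```

Emit:
move_arm(
  linear=[
    [0.02,-0.023,-0.003],
    [0.04,-0.023,-0.003],
    [0.055,-0.023,-0.003],
    [0.07,-0.023,-0.004],
    [0.085,-0.023,-0.007],
    [0.1,-0.023,-0.01],
    [0.114,-0.023,-0.016],
    [0.128,-0.023,-0.022],
    [0.143,-0.023,-0.027],
    [0.158,-0.023,-0.031],
    [0.165,-0.023,-0.033],
    [0.165,-0.023,-0.033],
  ],
  twist=[
    [0,0,0],
    [0,0,0],
    [0,0,0],
    [0,0,0],
    [0,0,0],
    [0,0,0],
    [0,0,0],
    [0,0,0],
    [0,0,0],
    [0,0,0],
    [0,0,0],
    [0,0,0],
  ],
  hand=[-1,-1,-1,-1,-1,-1,-1,-1,-1,-1,-1,-1],
)

```text
time: 3.78
tool_pos: [479.0, 80.3, 53.6]
tcp_rot: [-89.9, -0.0, -63.6]
ft_force: [-0.1, -0.2, -0.9]
finger_gap: -0.2
```

```bash
python3 - <<'E'
from plan import *
from bench import r
import cv2
s=r.sense();print(s["tool_pos"],s["ft_force"])
for n in["wrist","top"]:
    f=r.snapshot(n)["frame"][:,:,::-1]
    cv2.imwrite(f"pics/{n}2.png",f)
plan(range(195,240,3),[20]*15,54)
E
```

```text
[479.00223712  80.31072928  53.6340834 ] [-0.09220241 -0.18644434 -0.87418555]
195 20 [0.006, 0.0, -0.003]
198 20 [0.021, 0.0, -0.006]
201 20 [0.036, 0.0, -0.008]
204 20 [0.051, 0.0, -0.009]
207 20 [0.067, 0.0, -0.009]
210 20 [0.082, 0.0, -0.008]
213 20 [0.097, 0.0, -0.007]
216 20 [0.113, 0.0, -0.005]
219 20 [0.128, 0.0, -0.002]
222 20 [0.143, 0.0, 0.002]
225 20 [0.157, 0.0, 0.006]
228 20 [0.172, 0.0, 0.012]
231 20 [0.186, 0.0, 0.018]
234 20 [0.2, 0.0, 0.024]
237 20 [0.213, 0.0, 0.032]
```

View pics/wrist2.png

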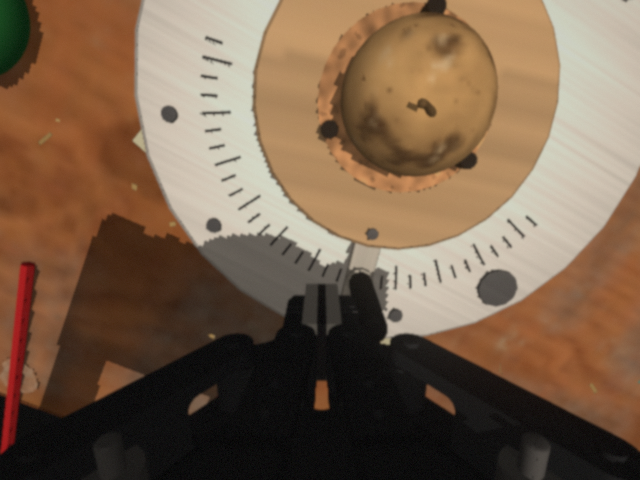

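The lever has moved: the post is at about (365,280), against the finger. I'll continue along the arc and stop short of the target.

Emit:
move_arm(
  linear=[
    [0.01,0,-0.004],
    [0.021,0,-0.006],
    [0.036,0,-0.008],
    [0.051,0,-0.009],
    [0.067,0,-0.009],
    [0.082,0,-0.008],
    [0.097,0,-0.007],
    [0.113,0,-0.005],
    [0.128,0,-0.002],
    [0.143,0,0.002],
    [0.157,0,0.006],
    [0.157,0,0.006],
  ],
  twist=[
    [0,0,0],
    [0,0,0],
    [0,0,0],
    [0,0,0],
    [0,0,0],
    [0,0,0],
    [0,0,0],
    [0,0,0],
    [0,0,0],
    [0,0,0],
    [0,0,0],
    [0,0,0],
  ],
  hand=[-1,-1,-1,-1,-1,-1,-1,-1,-1,-1,-1,-1],
)

```text
time: 4.88
tool_pos: [503.0, 38.6, 54.3]
tcp_rot: [-89.8, -0.1, -63.6]
ft_force: [0.2, 0.5, 0.3]
finger_gap: 0.1
```

```bash
python3 - <<'E'
from plan import *
from bench import r
import cv2,pickle
s=r.sense();print(s["tool_pos"],s["tcp_rot"],s["ft_force"])
w=r.snapshot("wrist");pickle.dump((s,w),open("w3.pkl","wb"))
t=r.snapshot("top")["frame"]
print(w["intrinsics"],w["hand_eye"])
a=cv2.resize(w["frame"][160:360,220:460],None,fx=3,fy=3)
cv2.imwrite("pics/w3.png",a[:,:,::-1])
cv2.imwrite("pics/t3.png",cv2.resize(t[230:350,290:430],None,fx=5,fy=5)[:,:,::-1])
E
```

```text
[503.01609122  38.55651255  54.2677824 ] [-8.97747479e+01 -8.68092355e-02 -6.36186238e+01] [0.16475409 0.51853011 0.25479294]
[[356.50155251   0.         321.27108792]
 [  0.         356.50155251 238.89890955]
 [  0.           0.           1.        ]] [[ 9.99999786e-01 -2.49058702e-04 -6.05381112e-04 -1.09645603e+00]
 [ 5.12061885e-04 -2.78512353e-01  9.60432510e-01 -1.42411474e+02]
 [-4.07810193e-04 -9.60432614e-01 -2.78512166e-01  7.11473099e+01]
 [ 0.00000000e+00  0.00000000e+00  0.00000000e+00  1.00000000e+00]]
```

View pics/w3.png

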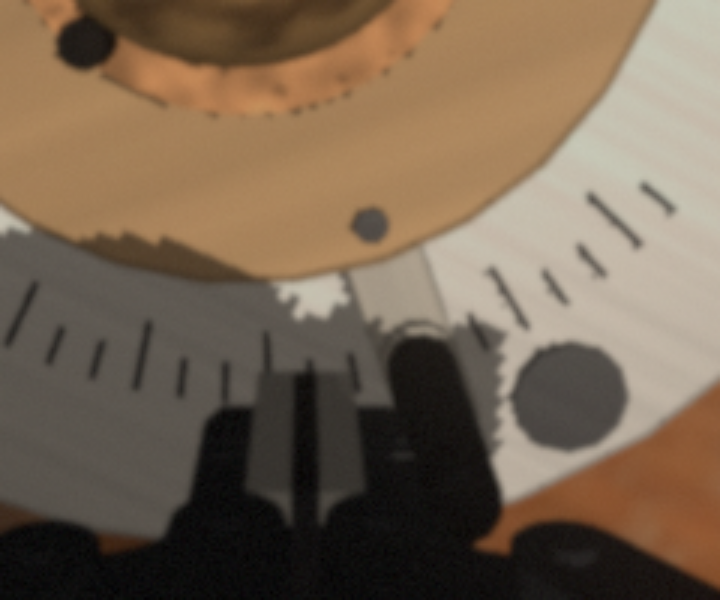

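The finger is against the post. In full-image pixels the post foot is at (359,269), the lever screw at (343,235) and the large button at (410,292). I'll cast these into the world.

```bash
cat > wr.py <<'E'
from plan import *
def wray(s,w,uv,z):
    R=Ro.from_euler("xyz",s["tcp_rot"],degrees=True).as_matrix();H=w["hand_eye"]
    c=R@H[:3,3]+s["tool_pos"]; d=R@H[:3,:3]@np.linalg.inv(w["intrinsics"])@[uv[0],uv[1],1]
    q=(c+d*(z-c[2])/d[2])[:2]-C
    return q.round(1),np.hypot(*q).round(1),(np.degrees(np.arctan2(q[1],q[0]))%360).round(1)
E
python3 - <<'E'
from wr import *;import pickle
s,w=pickle.load(open("w3.pkl","rb"))
f=lambda x,y,z:print(wray(s,w,(220+x/3,160+y/3),z))
f(570,396,15);f(370,224,25);f(387,258,22);f(418,328,27)
E
```

```text
(array([-59.8, -93.4]), np.float64(111.0), np.float64(237.4))
(array([-44.8, -43.4]), np.float64(62.4), np.float64(224.1))
(array([-49.5, -49.3]), np.float64(69.9), np.float64(224.9))
(array([-57. , -58.7]), np.float64(81.8), np.float64(225.8))
```

```bash
python3 -c "
from plan import *
plan([225,227,229,231,233,235,237,238],[20]*8,54)"
```

```text
225 20 [-0.002, 0.001, -0.001]
227 20 [0.008, 0.001, 0.002]
229 20 [0.017, 0.001, 0.006]
231 20 [0.027, 0.001, 0.01]
233 20 [0.036, 0.001, 0.014]
235 20 [0.045, 0.001, 0.019]
237 20 [0.054, 0.002, 0.024]
238 20 [0.058, 0.002, 0.027]
```

Emit:
move_arm(
  linear=[
    [0.008,0,0.002],
    [0.017,0,0.006],
    [0.027,0,0.01],
    [0.036,0,0.014],
    [0.042,0,0.017],
    [0.047,0,0.02],
    [0.047,0,0.02],
    [0.047,0,0.02],
    [0.03,0,0.02],
    [-0.05,0,0.02],
    [-0.15,0,0.02],
    [-0.15,0,0.02],
  ],
  twist=[
    [0,0,0],
    [0,0,0],
    [0,0,0],
    [0,0,0],
    [0,0,0],
    [0,0,0],
    [0,0,0],
    [0,0,0],
    [0,0,0],
    [0,0,0],
    [0,0,0],
    [0,0,0],
  ],
  hand=[-1,-1,-1,-1,-1,-1,-1,-1,-1,-1,-1,-1],
)

```text
time: 5.98
tool_pos: [486.3, 85.2, 54.1]
tcp_rot: [-89.8, 0.0, -63.5]
ft_force: [-0.4, 0.3, 0.3]
finger_gap: 0.1
```

```bash
python3 - <<'E'
from plan import *
from bench import r
import cv2,pickle
s=r.sense();print(s["tool_pos"],s["tcp_rot"],s["ft_force"])
w=r.snapshot("wrist");t=r.snapshot("top");pickle.dump((s,w,t),open("w4.pkl","wb"))
a=np.vstack([cv2.resize(w["frame"][200:350,360:580],(704,480))])
cv2.imwrite("pics/w4.png",a[:,:,::-1])
cv2.imwrite("pics/t4.png",cv2.resize(t["frame"][240:320,320:420],None,fx=7,fy=7)[:,:,::-1])
E
```

```text
[486.29719484  85.2178864   54.07375958] [-8.97809919e+01  1.37114220e-02 -6.35349570e+01] [-0.38035247  0.25427258  0.3334975 ]
```

View pics/w4.png

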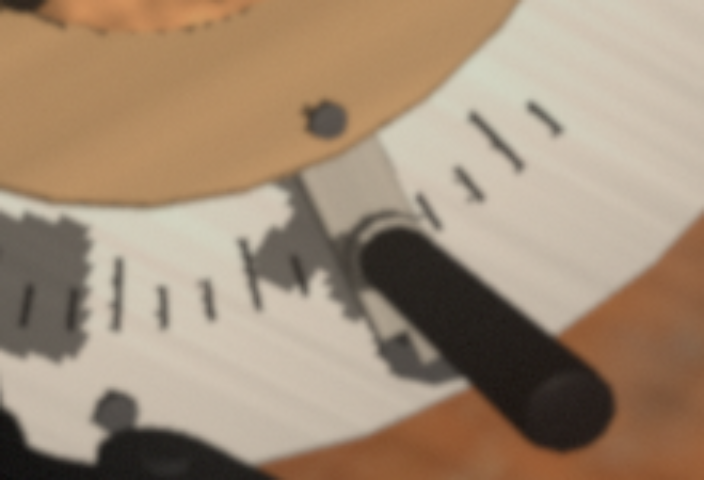

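View pics/t4.png

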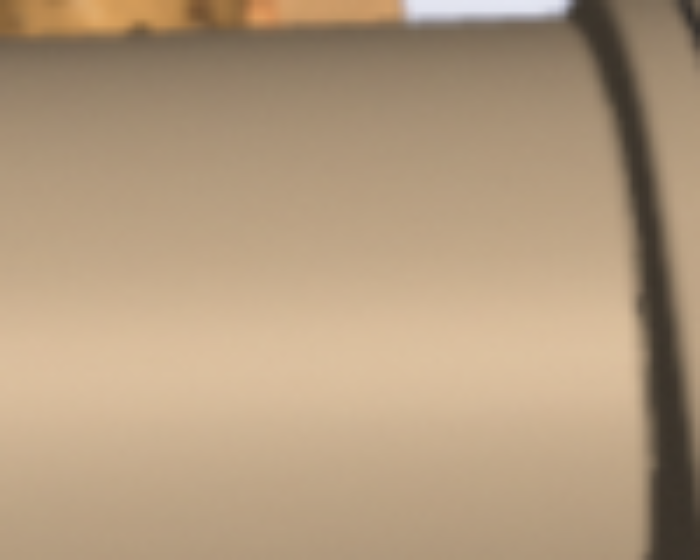

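Only the wrist view is useful, because the arm covers the top one. In the crop, the post top is at (570,410), the lever edges at the rim are (300,172) and (382,135), the screw is at (327,119), and the pointer is partly over the button near (410,350).

```bash
python3 - <<'E'
from wr import *;import pickle
s,w,t=pickle.load(open("w4.pkl","rb"))
f=lambda x,y,z:print(wray(s,w,(360+x/3.2,200+y/3.2),z))
f(570,410,75);f(327,119,25);f(342,154,22);f(385,235,27);f(430,357,20);f(115,411,15)
E
```

```text
(array([-50.4, -71.4]), np.float64(87.4), np.float64(234.8))
(array([-36.2, -50.4]), np.float64(62.1), np.float64(234.3))
(array([-40.3, -57.2]), np.float64(70.0), np.float64(234.9))
(array([-48.2, -68.1]), np.float64(83.4), np.float64(234.7))
(array([-64.5, -91.6]), np.float64(112.0), np.float64(234.8))
(array([-99.6, -50.8]), np.float64(111.8), np.float64(207.0))
```

```bash
python3 -c "
from plan import *
plan([234,235,236,237,238.2],[30,22,20,20,20],54)"
```

```text
234 30 [0.16, 0.002, -0.005]
235 22 [0.191, 0.002, -0.002]
236 20 [0.202, 0.002, 0.0]
237 20 [0.207, 0.002, 0.003]
238.2 20 [0.212, 0.002, 0.006]
```

Emit:
move_arm(
  linear=[
    [0.08,0,-0.005],
    [0.15,0,-0.005],
    [0.18,0,-0.003],
    [0.195,0,-0.001],
    [0.202,0,0.0],
    [0.207,0,0.003],
    [0.212,0,0.006],
    [0.212,0,0.006],
    [0.212,0,0.006],
    [0.19,0,0.006],
    [0.1,0,0.006],
    [0.0,0,0.0],
  ],
  twist=[
    [0,0,0],
    [0,0,0],
    [0,0,0],
    [0,0,0],
    [0,0,0],
    [0,0,0],
    [0,0,0],
    [0,0,0],
    [0,0,0],
    [0,0,0],
    [0,0,0],
    [0,0,0],
  ],
  hand=[-1,-1,-1,-1,-1,-1,-1,-1,-1,-1,-1,-1],
)

```text
time: 7.08
tool_pos: [488.5, 82.9, 54.9]
tcp_rot: [-89.7, -0.2, -63.6]
ft_force: [0.3, 0.5, 0.3]
finger_gap: 0.3
```

Emit:
move_arm(
  linear=[
    [0,-0.1,0],
    [0,-0.2,0],
    [0,-0.3,0],
    [0,-0.4,0],
    [0,-0.5,0],
    [-0.15,-0.55,0],
    [-0.3,-0.55,-0.08],
    [-0.45,-0.55,-0.15],
    [-0.6,-0.55,-0.25],
    [-0.7,-0.55,-0.3],
    [-0.7,-0.55,-0.3],
    [-0.7,-0.55,-0.3],
  ],
  twist=[
    [0,0,0],
    [0,0,0],
    [0,0,0],
    [0,0,0],
    [0,0,0],
    [0,0,0],
    [0,0,0],
    [0,0,0],
    [0,0,0],
    [0,0,0],
    [0,0,0],
    [0,0,0],
  ],
  hand=[-1,-1,-1,-1,-1,-1,-1,-1,-1,-1,-1,-1],
)

```text
time: 8.08
tool_pos: [309.7, 233.6, 218.7]
tcp_rot: [-89.6, -0.1, -63.4]
ft_force: [0.1, -0.2, 0.0]
finger_gap: 0.2
```

```bash
python3 - <<'E'
from h import *
from bench import r
import pickle
s=r.sense();print(s["tool_pos"],s["ft_force"])
t=r.snapshot("top");pickle.dump(t,open("t5.pkl","wb"))
print(disk(t));f=t["frame"].astype(int)
C=np.array([573.4,83.6])
for c,st in blobs(f.max(2)<70,(360,260,410,305)):
    q=ray(t,c,75)-C;print(c,st,q,np.hypot(*q),np.degrees(np.arctan2(q[1],q[0]))%360)
cv2.imwrite("pics/t5.png",np.vstack([cv2.resize(t["frame"][240:320,320:420],(500,400)),cv2.resize(t["frame"][130:340,180:480],(500,200))])[:,:,::-1])
E
```

```text
[309.73239078 233.56581071 218.7292179 ] [ 0.134841   -0.2381185   0.00178756]
(array([573.39291921,  83.62140557]), np.float64(127.29972646530268))
[382.6 274.3] [378 271  10   8  58] [-48.67450469 -70.7035707 ] 85.83823341791636 235.45528472625327
[379. 280.] [379 280   1   1   1] [-57.40228361 -65.32571009] 86.9624663962868 228.69393902169017
```

View pics/t5.png

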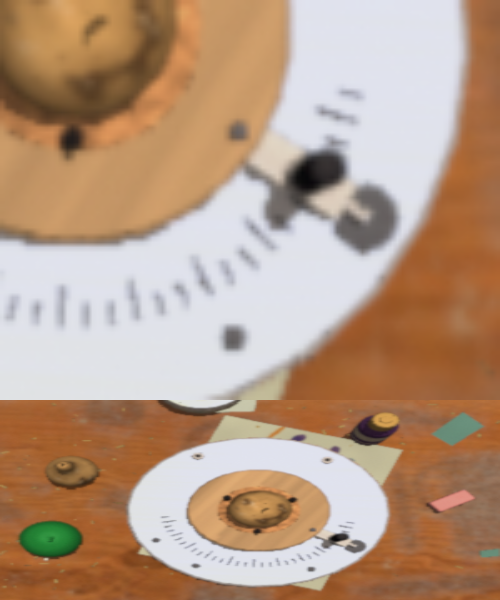

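The pointer's tip at crop (368,216) lies over the large button, whose disc spans about (335–398, 185–250). The gourd, pear gourd, eraser and bottle look undisturbed. I'll run one numeric check.

```bash
python3 - <<'E'
from h import *;import pickle
t=pickle.load(open("t5.pkl","rb"));d=pickle.load(open("d0.pkl","rb"))["top"];C=np.array([573.4,83.6])
f=lambda n,x,y,z:(lambda q:print(n,q.round(1),np.hypot(*q).round(1),(np.degrees(np.arctan2(q[1],q[0]))%360).round(1)))(ray(t,(320+x/5-.4,240+y/5-.4),z)-C)
f("screw",237,131,25);f("rim mid",262,152,22);f("tip",370,217,20);f("btn",367,218,15)
f("btn0",(392.5-320+.4)*5,(283.1-240+.4)*5,15)
cv2.imwrite("pics/t6.png",cv2.resize(t["frame"][262:298,368:412],None,fx=16,fy=16,interpolation=2)[:,:,::-1])
E
```

```text
screw [-32.8 -52.1] 61.6 237.8
rim mid [-39.2 -60.5] 72.1 237.1
tip [-59.2 -95.7] 112.5 238.3
btn [-59.3 -95.5] 112.4 238.2
btn0 [-59.2 -94.7] 111.7 238.0
```

View pics/t6.png

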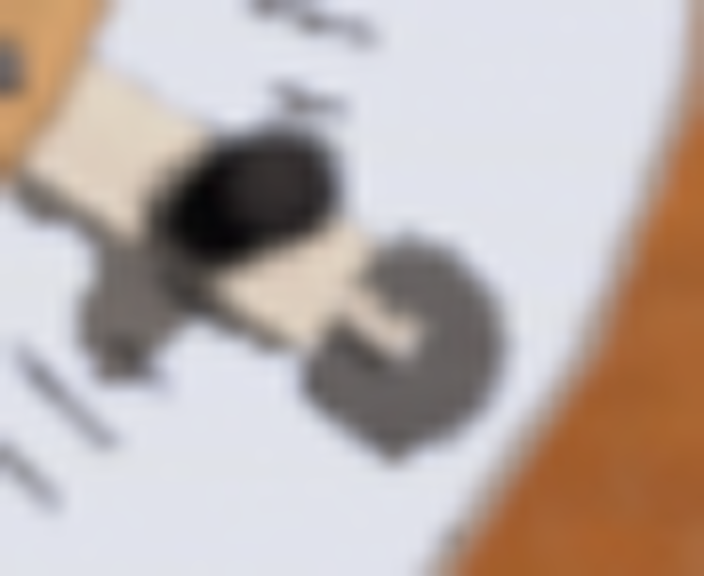

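The pointer's tip at (415,335) is within about 2 mm of the button's centre at (405,348), so I'm handing in.

```bash
python3 -c "
from bench import r
print(r.hand_in())"
```

```text
the job is handed in; nothing more can be done
None
```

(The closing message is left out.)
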